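# Square up and lock the microscope camera

### The arm

A 6-joint arm with a two-finger parallel gripper is mounted at the origin on the work surface. World frame = base frame: x ahead of the robot, y to its left, z up, the work surface at z = 0. Lengths are in m, angles in rad, forces in N, time in s.
With the tool pointing down it reaches from about 0.3 to 0.775 m from the base axis. Payload 14.6 kg.
Tool frame: the origin (TCP) lies at the very end of the fingers, on their centre line; the grasp point (between the pads) lies 19 mm behind it; z points along the fingers, y is the line along which they close (so a half turn about z gives the same grasp; the last joint's range is limited). The gripper opens to 94 mm and grips with 3 to 60 N. Pads are 16 mm wide; open, the fingers measure 119 mm over their backs; the gripper's body (75 mm by 177 mm) begins 78 mm behind the grasp point.
Start: joints at [1.039, 0.3, 1.521, -0, 1.321, -0.067], TCP at [0.247, 0.492, 0.205] pointing down, gripper open.
Joint ranges: [-3.03, 3.03], [-0.79, 2.21], [0.23, 2.52], [-1.04, 4.18], [0, 3.07], [-2.55, 2.55]. Speed limits (rad/s): [2.22, 2.22, 2.57, 3.14, 3.14, 3.14].

### API

Orientations are given as [roll, pitch, yaw] about the fixed x, y, z axes, in that order (R = Rz(yaw) Ry(pitch) Rx(roll)).
In Python, from station import ctrl, cams gives the robot as it stands. The module is installed in compiled form; this text tells all that it offers.
- The arm moves only by the tool arm_command, never from a script. Its argument "plan" is a list that holds one entry, the list of rows, each a list of 7 numbers: the shift along the tool's x, y, z in a scale on which 1.0 is 500 mm, then the turn, a rotation vector about the tool's x, y, z in a scale on which 1.0 is pi rad, then the closure, from -1 (fully open) to 1 (shut). A call has 1 to 12 rows; each row is the pose to reach, as a shift and turn from the pose commanded when the call began, along the tool's axes at that moment; what a row does not reach only later rows make up. A row lasts 1/10 s, in which the tool goes at most 50 mm and 8.59 degrees, less where a joint would pass 70% of its speed; a pose out of reach is approached as far as the arm can. Shift and turn numbers lie between -1 and 1, and a call with a number outside is refused. A call with a gripper value outside its range is refused whole. The fingers move at their own pace and stop on an object; "squeeze" is the grip in N (left out, the last holds). Time passes only in rows, so rows that repeat a pose let the fingers close. It gives the time, the measured TCP pose, the force, the opening and the grip force at its end, in the units of the state.
- ctrl.get_obs(): the state, without advancing time (a new reading comes with each control period).
- cams.camera(name): name is "scene" or "top"; returns (picture, depth): 420x560x3 uint8, blue, green, red; 420x560 float32, m along the optical axis (not along the pixel's ray), 0 where there is no reading.
- cams.camera_info(name): a dict with "fx", "fy", "cx", "cy" (pixels), "world_to_cam" (4x4, takes a point from world to camera coordinates). Camera axes: x right, y down, z forward; pixel columns grow to the right and rows downward; lengths in m; the calibration is good to about 2 mm. A picture is of the moment at which its call begins. camera_info takes no time and is no camera call.
- ctrl.hand_in(): hands the job in; it is judged then, once.
The state is a dict: "time_s": time; "qpos": joint angles; "joint_vel": joint speeds; "tau": joint torques, N m; "ee_pos": TCP position; "eef_rot": TCP orientation; "force": force on the tool from outside, world axes, zero at the start; "moment": the same for the moment, N m; "grip_width": finger opening in m; "grip_force": force on a finger pad.
Only numpy, scipy, OpenCV 4.12 (cv2) and the standard library are available. Lean on these libraries where they do the work, as an engineer would, in place of code of your own. Each camera call takes 0.05 s, during which the arm holds its last target. There are 200 camera calls.

### The job

Get the camera on the stereo microscope ready for imaging: with the lock ring still loose, turn the blue camera until the white line on it faces the white index mark on the black plate below, then swing the ring's orange lever clockwise until it stands centred on the red lock band, neither short of it nor past it, with the camera still square. Also push the light-path rod on the microscope's side fully in, so that the light goes to the camera, and leave the dish and the other small things around the microscope where they are.

Things in the scene. Friction and masses are not known exactly. Their poses are not given: they have to be found in the camera images.
- scope_axis (a point): Point on the vertical optical axis of the white stereo microscope (fixed), 219 mm above the bench, on top of its black index plate (disc, 88 mm across). x points from the eyepieces to the focus column, y to the microscope's left-hand side (lever side), z up. The lock ring and then the camera stand above it on the same axis. White pod below: 108 mm wide (y), top at 213 mm.
- scope_base (a point): Centre of the underside of the microscope's base plate, 30 mm towards the column from the optical axis; base 260 (x) x 200 (y) x 25 mm high. Axes as scope_axis. Over it: twin black eyepieces 65 to 130 mm from the axis on the -x side, up to 260 mm above the bench; steel column 115 mm from the axis on the +x side, 235 mm high, with black focus knobs to both sides at 158 mm.
- camera_grip (a point): Point on the axis in the blue camera, 278 mm above the bench, turning with it. Camera: box 44 x 44 mm in plan, 252 to 294 mm above the bench, on a round flange (51 mm across, 246 to 252 mm). Its own -x side carries a white line that also runs over the top from the centre to that side; its +x side has a black socket. Pinch its finned sides (own +y, -y) from above and turn.
- camera (a joint): Turn of the camera about the vertical axis (rad), positive anticlockwise seen from above; 0 = its white line faces the white index mark. Starts 0.3 to 0.8, turns stiffly (0.1 N m) and stays where it is left; stops at -1 and 1. Free to turn while the ring is below about 0.75; beyond that the ring clamps it, and on the lock mark it holds about 1 N m.
- camera_mark (a point): Centre of the white index mark, a radial line 11 x 3 mm on the index plate, 38 mm from the axis towards the eyepieces (-x of scope_axis), 219 mm above the bench.
- ring (a joint): Turn of the lock ring about the vertical axis (rad), growing clockwise seen from above (tightening); 0 = lever on the green open band, 1.05 = lever on the centre of the red lock band, end stop at 1.35. It starts at 0 to 0.3, turns stiffly (0.22 N m, about 4 N at the pin) and stays where it is left.
- lever_pin (a point): On the upright orange pin at the end of the ring's lever, 262 mm above the bench, 64 mm from the axis; this point's x axis points outwards along the lever. The pin is 12 mm in diameter and stands clear from 241 to 276 mm above the bench; below it the flat steel lever, 10 mm wide, runs to the knurled ring (61 mm across, 228 to 242 mm high).
- open_mark (a point): Centre of the green open band on the index plate, 38 mm from the axis, 100 degrees anticlockwise (from above) from the microscope's +x; 18 mm wide along the arc.
- lock_mark (a point): Centre of the red lock band on the index plate, 38 mm from the axis, 40 degrees anticlockwise (from above) from the microscope's +x; 18 mm wide along the arc, so that about 4 mm of red shows on either side of the lever when it is centred.
- rod_end (a point): Centre of the outer end face of the light-path rod's black knob, on the microscope's right-hand side (-y), 190 mm above the bench, 12 mm towards the column from the axis. Knob 16 mm in diameter, 14 mm long, on a 6 mm rod; pushed in along the microscope's +y. The end face is 90 mm from the axis when out, 76 mm when fully in.
- rod (a joint): Inward travel of the light-path rod (m): 0 = pulled out (eyepieces), 0.014 = fully in against its stop (camera). It starts at 0 to 0.003, needs about 3 N, and stays where it is left.
- dish: Clear open dish with small stones in it, 60 mm diameter, 14 mm high, on the microscope's base under the objective. Origin: centre of its underside. Leave it alone.
- dropper: Amber dropper bottle, 35 mm diameter, 92 mm high, standing to the left of the microscope. Origin: centre of its underside. Leave it alone.
- eyepiece: Spare black eyepiece, 38 mm diameter, 56 mm high, standing to the left of the microscope, nearer the column than the dropper bottle. Origin: centre of its underside. Leave it alone.
- slidebox: Blue slide box, 100 x 80 x 34 mm, lying to the right of the microscope. Origin: centre of its underside. Leave it alone.

How it is judged:
By the outcome, as a careful person would: the job done as asked, in the order asked, and still so for the second after the job is handed in, with the robot touching nothing.
It also fails if it takes over 53 s, if anything falls off the work surface, if the arm or the gripper's body presses on something with over 40 N, if the wrist force passes 120 N, or if a joint passes its speed limit or range.

## Working session

There is one attempt and no reset: what is moved stays moved. The work goes in short steps, Python scripts to look and compute and a tool call to move; the robot and the scene stay as the last step left them, time stands still between calls to the robot, and variables do not carry over. Pictures are saved under pics/ and viewed, at most 10 in all, crops included, and the job is handed in when it is done.

Besides the shell and the picture viewer there is one more tool, called as name([rows], argument=value, ...), one row to a line, values as JSON. arm_command: Moves the arm, as the interface text tells. Its arguments: {"type":"object","properties":{"plan":{"type":"array"},"squeeze":{"type":"number"}},"required":["plan"]}

```bash
mkdir -p pics
python3 - <<'E'
from station import ctrl,cams
import cv2,numpy as np
for n in("scene","top"):
    p,d=cams.camera(n);cv2.imwrite(f"pics/{n}0.png",p);np.savez(f"{n}0.npz",p=p,d=d)
    i=cams.camera_info(n);print(n,i["fx"],i["fy"],i["cx"],i["cy"]);print(np.round(i["world_to_cam"],4).tolist())
print(ctrl.get_obs())
E
```

```text
scene 532.376059003439 532.376059003439 287.96737441401075 200.77944520547265
[[0.7659, 0.6429, -0.0097, -0.4397], [0.4816, -0.5836, -0.6538, -0.1144], [-0.426, 0.4961, -0.7566, 1.5529], [0.0, 0.0, 0.0, 1.0]]
top 431.9000038284194 431.9000038284194 287.1238366807001 203.90277961121393
[[-0.0321, -0.9995, 0.0026, 0.0312], [-0.9777, 0.0308, -0.2077, 0.5732], [0.2075, -0.0092, -0.9782, 0.9365], [0.0, 0.0, 0.0, 1.0]]
{'time_s': 0.1, 'qpos': array([ 1.03940598e+00,  3.00388493e-01,  1.52152092e+00, -9.51106715e-06,
        1.32069233e+00, -6.66002529e-02]), 'joint_vel': array([-0.00067322, -0.00154477, -0.0010589 ,  0.00145397,  0.00194136,
        0.00089468]), 'tau': array([ 9.45560205e-04, -5.32639146e+01, -3.53283513e+01,  7.09014013e-02,
        2.35521037e-02, -9.77606578e-05]), 'ee_pos': array([0.24641517, 0.4914484 , 0.20495709]), 'eef_rot': array([-3.14058518e+00, -5.79638903e-05,  2.67680489e+00]), 'force': array([ 0.04166242, -1.10119162, -0.27486702]), 'moment': array([ 0.02377943,  0.01007889, -0.03617111]), 'grip_force': 0.0, 'grip_width': 0.09368711127032216}
```

View pics/scene0.png

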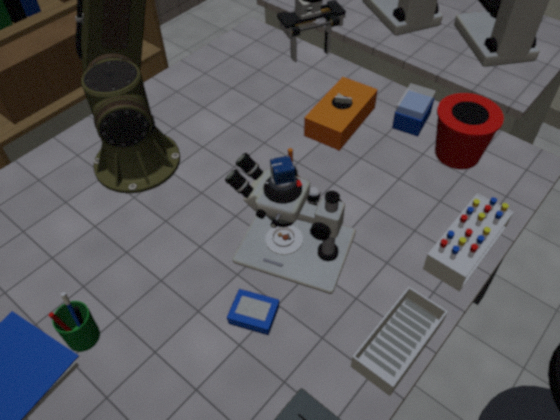

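View pics/top0.png

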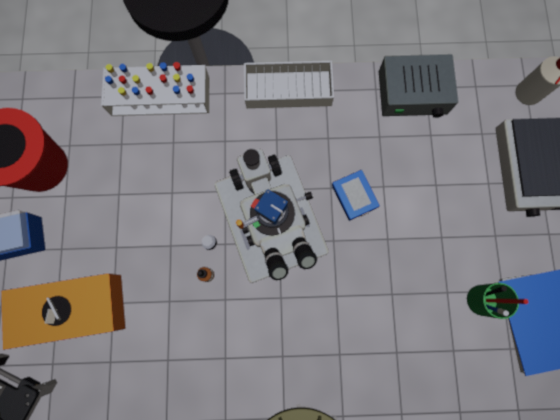

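The scene view shows the microscope mid-bench, with the camera at about (283,170) and the orange pin at (290,153). In the top view the camera is at (270,207), the pin at (239,224), the rod knob at (308,196) and the eyepieces at (290,260). Next I'll enlarge both views.

Run:
```python
import cv2,numpy as np
t=np.load("top0.npz")["p"][165:245,215:325];s=np.load("scene0.npz")["p"][140:220,220:330]
a=cv2.resize(t,None,fx=7,fy=7,interpolation=cv2.INTER_CUBIC)
cv2.imwrite("pics/topc.png",cv2.convertScaleAbs(a,alpha=1.5))
a=cv2.resize(s,None,fx=7,fy=7,interpolation=cv2.INTER_CUBIC)
cv2.imwrite("pics/scc.png",cv2.convertScaleAbs(a,alpha=1.5))
```

```text
(no output)
```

View pics/topc.png

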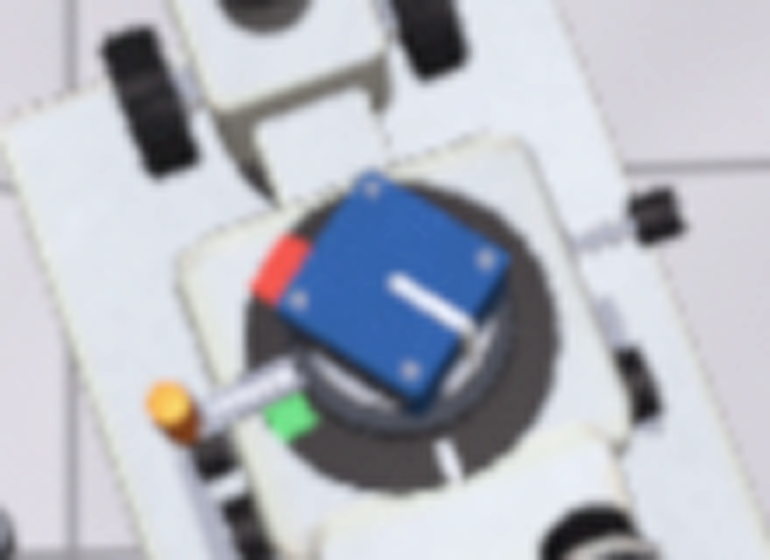

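View pics/scc.png

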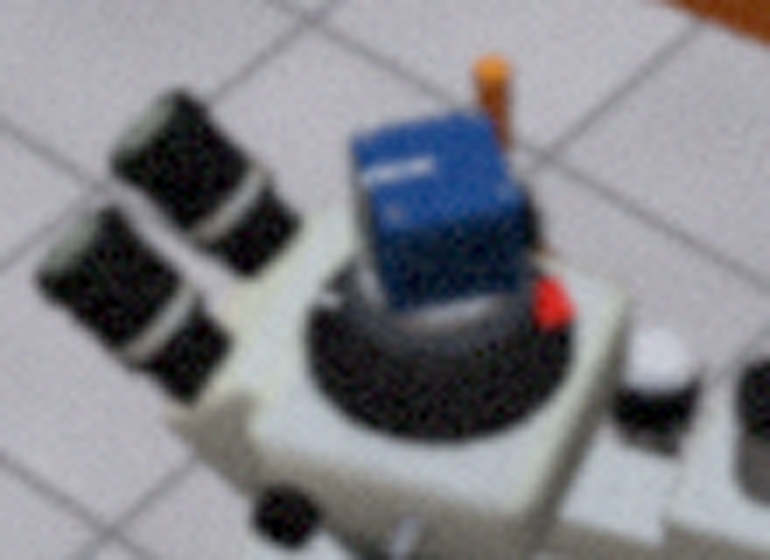

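The top crop shows the white line running from (395,280) to (470,330), the index mark at (450,460), green at (290,417), red at (280,268), the pin top at (170,400) and the rod knob at (655,215). The scene crop agrees. Next: metric measurement.

```bash
cat > h.py <<'E'
import numpy as np,cv2
from station import ctrl,cams
def px(n,p):
    i=cams.camera_info(n);M=np.array(i["world_to_cam"]);c=M[:3,:3]@p+M[:3,3]
    return np.array([i["fx"]*c[0]/c[2]+i["cx"],i["fy"]*c[1]/c[2]+i["cy"]])
def onplane(n,uv,z):
    i=cams.camera_info(n);M=np.array(i["world_to_cam"]);R=M[:3,:3];o=-R.T@M[:3,3]
    d=R.T@np.array([(uv[0]-i["cx"])/i["fx"],(uv[1]-i["cy"])/i["fy"],1.]);return o+d*(z-o[2])/d[2]
def tri(u1,u2):
    A=[];b=[]
    for n,uv in(("scene",u1),("top",u2)):
        i=cams.camera_info(n);M=np.array(i["world_to_cam"]);R=M[:3,:3];o=-R.T@M[:3,3]
        d=R.T@np.array([(uv[0]-i["cx"])/i["fx"],(uv[1]-i["cy"])/i["fy"],1.]);d/=np.linalg.norm(d)
        P=np.eye(3)-np.outer(d,d);A.append(P);b.append(P@o)
    return np.linalg.solve(sum(A),sum(b))
def crop(uv,x0=215,y0=165,k=7): return np.array([(uv[0]+.5)/k-.5+x0,(uv[1]+.5)/k-.5+y0])
E
python3 - <<'E'
from h import *
# hand-picked crop points (top): corners of camera top
C=[(370,170),(508,258),(418,403),(272,300)]
T=lambda uv,z:onplane("top",crop(uv),z)
P=[T(c,.294) for c in C]
for p in P:print(p.round(4))
ctr=np.mean(P,0);print("cam centre",ctr.round(4),"sides",[round(np.linalg.norm(P[i]-P[i-1]),4) for i in range(4)])
ang=lambda a,b:np.degrees(np.arctan2(b[1]-a[1],b[0]-a[0]))
l0,l1=T((392,279),.294),T((470,331),.294)
print("line dir",ang(l0,l1),"sides",[ang(P[i-1],P[i]) for i in range(4)], "line start",l0.round(4))
for n,uv,z in(("mark",(450,460),.219),("green",(290,417),.219),("red",(278,270),.219),("pintop",(167,398),.276),("knob",(657,215),.190)):
    w=T(uv,z);print(n,w.round(4),"r",np.hypot(*(w-ctr)[:2]).round(4),"ang",ang(ctr,w).round(1))
S=lambda uv,z:onplane("scene",crop(uv,220,140),z)
for n,uv,z in(("mark",(330,298),.219),("pintop",(492,62),.276),("line0",(432,163),.294),("knob",(287,515),.19)):
    w=S(uv,z);print("scene",n,w.round(4),ang(ctr,w).round(1))
# ellipse of plate
t=np.load("top0.npz")["p"]
for e in((250,330),(330,487),(555,330),(535,250),(445,492),(270,420),(510,440)):
    w=T(e,.219);print("plate",w.round(4),np.hypot(*(w-ctr)[:2]).round(4))
# base: yaw from long edges
a,b=crop((555,0)),crop((700,340))
print("base edge",ang(onplane("top",b,.025),onplane("top",a,.025)))
a,b=crop((5,150)),crop((150,540));print(ang(onplane("top",b,.025),onplane("top",a,.025)))
E
```

```text
[0.5526 0.0491 0.294 ]
[0.5287 0.015  0.294 ]
[0.4926 0.0385 0.294 ]
[0.5199 0.0743 0.294 ]
cam centre [0.5234 0.0442 0.294 ] sides [np.float64(0.0413), np.float64(0.0416), np.float64(0.0431), np.float64(0.045)]
line dir -125.9426578740033 sides [np.float64(-37.66857926766636), np.float64(-124.94635666658203), np.float64(146.93790501459952), np.float64(52.739841724500906)] line start [0.5243 0.0442 0.294 ]
mark [0.4893 0.0318 0.219 ] r 0.0363 ang -160.1
green [0.5025 0.0752 0.219 ] r 0.0374 ang 124.0
red [0.5437 0.0778 0.219 ] r 0.0392 ang 58.9
pintop [0.499  0.1027 0.276 ] r 0.0634 ang 112.7
knob [ 0.5627 -0.0292  0.19  ] r 0.0832 ang -61.9
scene mark [0.4872 0.0325 0.219 ] -162.0
scene pintop [0.496  0.1037 0.276 ] 114.8
scene line0 [0.5225 0.0437 0.294 ] -152.0
scene knob [ 0.5198 -0.0266  0.19  ] -92.9
plate [0.5271 0.0858 0.219 ] 0.0417
plate [0.4829 0.0647 0.219 ] 0.0454
plate [0.5244 0.002  0.219 ] 0.0422
plate [0.5471 0.0067 0.219 ] 0.0443
plate [0.4806 0.0334 0.219 ] 0.0442
plate [0.5019 0.0807 0.219 ] 0.0424
plate [0.4943 0.0153 0.219 ] 0.041
base edge 20.261039328904353
19.71506777959399
```

```bash
cat >> h.py <<'E'
from scipy.spatial.transform import Rotation as Ro
def plan(*wp):  # wp: x,y,z,yaw_deg (tool down) -> shift mm, turn in present tool axes
    o=ctrl.get_obs();R0=Ro.from_euler("xyz",o["eef_rot"])
    print("t",round(o["time_s"],2),"pos",o["ee_pos"].round(4),"yaw",np.degrees(o["eef_rot"][2]).round(1),"F",o["force"].round(1),"w",round(o["grip_width"],4),"q6",o["qpos"][5].round(2))
    for x,y,z,a in wp:
        d=1000*R0.inv().apply(np.array([x,y,z])-o["ee_pos"])
        r=(R0.inv()*Ro.from_euler("xyz",[np.pi,0,np.radians(a)])).as_rotvec()
        print(d.round(1).tolist(),r.round(3).tolist())
AX=np.array([.523,.044]);YAW=20.
def sc(x,y):a=np.radians(YAW);return AX+[x*np.cos(a)-y*np.sin(a),x*np.sin(a)+y*np.cos(a)]
E
python3 -c "
from h import *
plan((.30,.45,.37,130),(.523,.044,.36,54.5))"
```

```text
t 0.1 pos [0.2464 0.4914 0.205 ] yaw 153.4 F [ 0.  -1.1 -0.3] w 0.0937 q6 -0.07
[-66.5, -13.2, -165.0] [-0.001, 0.0, 0.408]
[-447.8, -276.2, -154.8] [-0.001, 0.001, 1.726]
```

Units first: shifts go in shares of 500 mm and turns go in shares of pi rad. So -448 mm / 500 = -0.896, -276 mm / 500 = -0.552, 1.726 rad / 3.1416 = 0.5494.

arm_command([
  [[-0.04,-0.01,-0.1,0,0,0.0414,-1],[-0.08,-0.018,-0.2,0,0,0.0859,-1],[-0.132,-0.026,-0.31,0,0,0.1273,-1],[-0.22,-0.086,-0.31,0,0,0.1751,-1],[-0.3,-0.14,-0.31,0,0,0.2228,-1],[-0.38,-0.194,-0.31,0,0,0.2674,-1],[-0.46,-0.25,-0.31,0,0,0.3119,-1],[-0.54,-0.306,-0.31,0,0,0.3565,-1],[-0.62,-0.362,-0.31,0,0,0.4011,-1],[-0.7,-0.416,-0.31,0,0,0.4456,-1],[-0.78,-0.472,-0.31,0,0,0.4934,-1],[-0.896,-0.552,-0.31,0,0,0.5494,-1]],
])

```text
time_s: 1.3
ee_pos: [0.5126, 0.0624, 0.3603]
eef_rot: [-3.141, 0.0, 0.971]
force: [0.1, 0.8, 0.4]
grip_width: 0.0939
grip_force: 0.0
```

```bash
python3 -c "
from h import *
plan((.523,.044,.36,54.5),(.523,.044,.259,54.5))"
```

```text
t 1.3 pos [0.5126 0.0624 0.3603] yaw 55.6 F [0.1 0.8 0.4] w 0.0939 q6 0.65
[-9.3, 19.0, 0.3] [-0.0, 0.0, 0.019]
[-9.3, 19.0, 101.3] [-0.0, 0.0, 0.019]
```

arm_command([
  [[0,0,0,0,0,0,-1],[0,0,0,0,0,0,-1]],
])

```text
time_s: 1.5
ee_pos: [0.5122, 0.0638, 0.3599]
eef_rot: [-3.141, 0.001, 0.976]
force: [0.8, 0.8, 0.3]
grip_width: 0.094
grip_force: 0.0
```

```bash
python3 -c "
from h import *
plan((.523,.044,.36,54.5),(.523,.044,.259,54.5))"
```

```text
t 1.5 pos [0.5122 0.0638 0.3599] yaw 55.9 F [0.8 0.8 0.3] w 0.094 q6 0.65
[-10.4, 20.0, -0.1] [-0.001, 0.001, 0.025]
[-10.3, 20.1, 100.9] [-0.001, 0.001, 0.025]
```

Scaled: 101 mm / 500 = 0.202, -10.4 mm / 500 = -0.0208, 0.025 rad / 3.1416 = 0.008.

arm_command([
  [[-0.0208,0.04,0,0,0,0.008,-1],[-0.0208,0.04,0.03,0,0,0.008,-1],[-0.0208,0.04,0.08,0,0,0.008,-1],[-0.0208,0.04,0.13,0,0,0.008,-1],[-0.0208,0.04,0.17,0,0,0.008,-1],[-0.0208,0.04,0.202,0,0,0.008,-1],[-0.0208,0.04,0.202,0,0,0.008,-1]],
])

```text
time_s: 2.2
ee_pos: [0.5218, 0.046, 0.2578]
eef_rot: [-3.139, 0.002, 0.955]
force: [0.1, 0.3, 0.3]
grip_width: 0.094
grip_force: 0.0
```

```bash
python3 -c "
from h import *
plan((.523,.044,.259,54.5))"
```

```text
t 2.2 pos [0.5218 0.046  0.2578] yaw 54.7 F [0.1 0.3 0.3] w 0.094 q6 0.63
[-0.9, 2.2, -1.2] [-0.003, 0.002, 0.004]
```

Scaled: -1 mm / 500 = -0.002.

arm_command([
  [[0,0.002,-0.002,0,0,0,-0.5],[0,0.002,-0.002,0,0,0,0],[0,0.002,-0.002,0,0,0,1],[0,0.002,-0.002,0,0,0,1],[0,0.002,-0.002,0,0,0,1],[0,0.002,-0.002,0,0,0,1],[0,0.002,-0.002,0,0,0,1]],
], squeeze=15)

```text
time_s: 2.9
ee_pos: [0.5237, 0.044, 0.2605]
eef_rot: [-3.141, 0.0, 0.952]
force: [0.9, 0.2, 0.8]
grip_width: 0.044
grip_force: 15.0
```

```bash
python3 -c "
from h import *
plan((.523,.044,.259,20))"
```

```text
t 2.9 pos [0.5237 0.044  0.2605] yaw 54.5 F [0.9 0.2 0.8] w 0.044 q6 0.63
[-0.4, -0.5, 1.5] [-0.0, 0.0, 0.603]
```

Scaled: 0.603 rad / 3.1416 = 0.1919.

arm_command([
  [[0,0,0,0,0,0,1],[0,0,0,0,0,0.0255,1],[0,0,0,0,0,0.0509,1],[0,0,0,0,0,0.0764,1],[0,0,0,0,0,0.1019,1],[0,0,0,0,0,0.1273,1],[0,0,0,0,0,0.1528,1],[0,0,0,0,0,0.1751,1],[0,0,0,0,0,0.1919,1],[0,0,0,0,0,0.1919,1],[0,0,0,0,0,0.1919,1]],
], squeeze=25)

```text
time_s: 4.0
ee_pos: [0.5238, 0.044, 0.2605]
eef_rot: [3.141, -0.0, 0.35]
force: [1.0, -1.3, -0.1]
grip_width: 0.0443
grip_force: 24.9
```

```bash
python3 -c "
from h import *
plan((.523,.044,.259,20));print(ctrl.get_obs()['moment'])"
```

```text
t 4.0 pos [0.5238 0.044  0.2605] yaw 20.1 F [ 1.  -1.3 -0.1] w 0.0443 q6 1.23
[-0.7, -0.3, 1.5] [0.0, -0.0, 0.001]
[-0.21702857  0.13844186 -0.15609262]
```

Scaled: -180 mm / 500 = -0.36, -150 mm / 500 = -0.3, -0.3 rad / 3.1416 = -0.0955.

arm_command([
  [[0,0,0,0,0,0,-0.4],[0,0,0,0,0,0,-0.4],[0,0,0,0,0,0,-0.4],[0,0,-0.06,0,0,0,-0.4],[0,0,-0.12,0,0,0,-0.4],[0,0,-0.2,0,0,0,-0.4],[0,-0.1,-0.2,0,0,0,-0.4],[0,-0.2,-0.2,0,0,0,-0.4],[0,-0.3,-0.2,0,0,-0.0318,-0.4],[0,-0.36,-0.2,0,0,-0.0637,-0.4],[0,-0.36,-0.2,0,0,-0.0955,-0.4],[0,-0.36,-0.2,0,0,-0.0955,-0.4]],
])

```text
time_s: 5.2
ee_pos: [0.4618, 0.2139, 0.3604]
eef_rot: [-3.142, 0.0, 0.652]
force: [1.4, -0.9, 0.2]
grip_width: 0.0658
grip_force: 0.0
```

Run:
```python
from h import *
plan()
for n in("scene","top"):
    p,d=cams.camera(n);np.savez(f"{n}1.npz",p=p)
    c=p[165:245,215:325] if n=="top" else p[140:220,220:330]
    cv2.imwrite(f"pics/{n}1.png",cv2.convertScaleAbs(cv2.resize(c,None,fx=7,fy=7,interpolation=cv2.INTER_CUBIC),alpha=1.5))
```

```text
t 5.2 pos [0.4618 0.2139 0.3604] yaw 37.4 F [ 1.4 -0.9  0.2] w 0.0658 q6 1.28
```

View pics/top1.png

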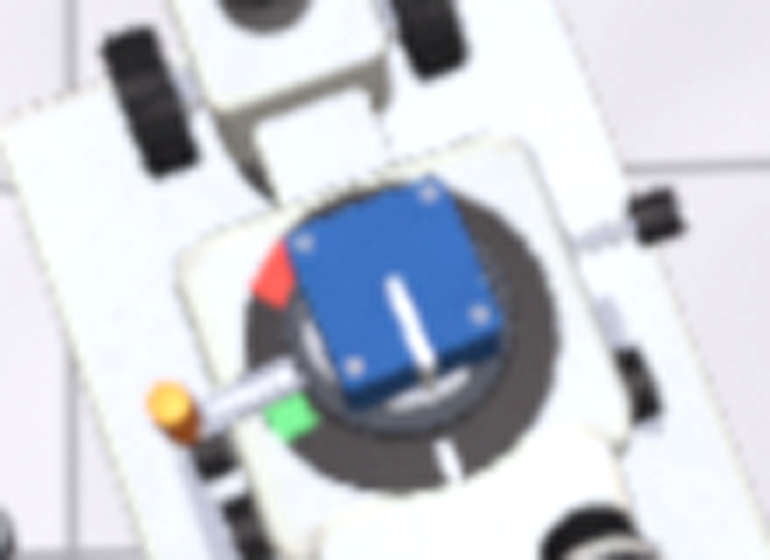

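The camera is now close to square: its line runs from (393,280) to (430,367) and the index mark from (442,442) to (458,478). Next I'll compute the residual angle.

Run:
```python
from h import *
T=lambda uv,z:onplane("top",crop(uv),z)
ang=lambda a,b:np.degrees(np.arctan2(b[1]-a[1],b[0]-a[0]))
def scr(C):
    P=[T(c,.294) for c in C];print("centre",np.mean(P,0).round(4),"dirs",ang(P[0],P[1]),ang(P[3],P[2]),ang(P[0],P[3])+90-360*(ang(P[0],P[3])>0),ang(P[1],P[2])+90-360*(ang(P[1],P[2])>0))
    return np.mean(P,0)
c=scr([(430,192),(480,315),(353,367),(304,243)])
print("line",ang(T((393,280),.294),T((430,367),.294)))
print("mark seg",ang(T((442,442),.219),T((459,479),.219)),"mark from axis",ang(c,T((450,460),.219)))
# white-mask based: line and mark by PCA
p=np.load("top1.npz")["p"].astype(int)
big=cv2.resize(np.load("top1.npz")["p"][165:245,215:325],None,fx=7,fy=7,interpolation=cv2.INTER_CUBIC)
g=big.min(2)
for nm,(x0,y0,x1,y1),z in(("line",(375,265,450,362),.294),("mark",(425,430,475,482),.219)):
    s=g[y0:y1,x0:x1].astype(float);w=np.clip(s-np.median(s)-15,0,None);ys,xs=np.nonzero(w>0);W=w[ys,xs]
    Q=np.array([T((x+x0,y+y0),z)[:2] for x,y in zip(xs,ys)]);m=np.average(Q,axis=0,weights=W);e,v=np.linalg.eigh(np.cov(Q.T,aweights=W))
    d=v[:,1]*-np.sign(v[0,1]);print(nm,m.round(4),np.degrees(np.arctan2(d[1],d[0])).round(2),"from centre",ang(c,m).round(2))
```

```text
centre [0.5243 0.0442 0.294 ] dirs -159.9992168496181 -160.05069910529937 -159.161705868591 -159.1388565650489
line -158.85528742086552
mark seg -157.16831659066693 mark from axis -160.48317210951183
line [0.5133 0.0402] -158.83 from centre -159.74Traceback (most recent call last):
  File "<stdin>", line 16, in <module>
  File "<stdin>", line 2, in <lambda>
  File "h.py", line 7, in onplane
    i=cams.camera_info(n);M=np.array(i["world_to_cam"]);R=M[:3,:3];o=-R.T@M[:3,3]
ValueError: time passes only in moves, steps and waits
```

```bash
python3 -c "
from h import *
plan((.498,.1025,.36,114),(.498,.1025,.248,114))"
```

```text
t 5.3 pos [0.4623 0.213  0.3604] yaw 37.0 F [-0.2  0.  -0.2] w 0.066 q6 1.28
[-37.9, 109.7, 0.4] [-0.0, 0.0, -1.344]
[-37.9, 109.7, 112.4] [-0.0, 0.0, -1.344]
```

Scaled: 110 mm / 500 = 0.22, 90 mm / 500 = 0.18, -1.344 rad / 3.1416 = -0.4278.

arm_command([
  [[0,0.03,0,0,0,-0.0446,-0.1],[0,0.06,0,0,0,-0.0891,-0.1],[-0.01,0.09,0,0,0,-0.1337,-0.1],[-0.02,0.12,0,0,0,-0.1783,-0.1],[-0.04,0.15,0,0,0,-0.2228,-0.1],[-0.06,0.18,0,0,0,-0.2674,-0.1],[-0.076,0.22,0,0,0,-0.3119,-0.1],[-0.076,0.22,0,0,0,-0.3565,-0.1],[-0.076,0.22,0,0,0,-0.3979,-0.1],[-0.076,0.22,0,0,0,-0.4278,-0.1],[-0.076,0.22,0,0,0,-0.4278,-0.1],[-0.076,0.22,0,0,0,-0.4278,-0.1]],
])

```text
time_s: 6.5
ee_pos: [0.4985, 0.1021, 0.3604]
eef_rot: [-3.142, 0.0, 1.988]
force: [0.2, -0.4, -0.2]
grip_width: 0.0518
grip_force: 0.0
```

```bash
python3 -c "
from h import *
plan((.498,.1025,.36,114),(.498,.1025,.248,114))"
```

```text
t 6.5 pos [0.4985 0.1021 0.3604] yaw 113.9 F [ 0.2 -0.4 -0.2] w 0.0518 q6 -0.29
[0.5, -0.3, 0.4] [-0.0, 0.0, -0.002]
[0.5, -0.3, 112.4] [-0.0, 0.0, -0.002]
```

Scaled: 112 mm / 500 = 0.224, 105 mm / 500 = 0.21.

arm_command([
  [[0,0,0.06,0,0,0,-0.1],[0,0,0.12,0,0,0,-0.1],[0,0,0.17,0,0,0,-0.1],[0,0,0.21,0,0,0,-0.1],[0,0,0.224,0,0,0,-0.1],[0,0,0.224,0,0,0,0.3],[0,0,0.224,0,0,0,1],[0,0,0.224,0,0,0,1],[0,0,0.224,0,0,0,1],[0,0,0.224,0,0,0,1],[0,0,0.224,0,0,0,1]],
], squeeze=15)

```text
time_s: 7.6
ee_pos: [0.4983, 0.1026, 0.2488]
eef_rot: [3.142, 0.0, 1.993]
force: [-3.0, -0.1, 2.9]
grip_width: 0.0112
grip_force: 15.0
```

```bash
python3 -c "
from h import *
c=np.array([.524,.044])
o=ctrl.get_obs()['ee_pos'][:2]-c;print(np.hypot(*o),np.degrees(np.arctan2(o[1],o[0])))
a0=np.degrees(np.arctan2(o[1],o[0]))
w=[]
for a in np.linspace(a0,60,11)[1:]:
    r=np.radians(a);w.append((*(c+.064*np.array([np.cos(r),np.sin(r)])),.248,a))
plan(*w)"
```

```text
0.06396975635704563 113.6886217518245
t 7.6 pos [0.4983 0.1026 0.2488] yaw 114.2 F [-3.  -0.1  2.9] w 0.0112 q6 -0.29
[-0.3, 6.0, 0.8] [0.0, 0.0, 0.102]
[-1.2, 11.9, 0.8] [0.0, 0.0, 0.196]
[-2.6, 17.7, 0.8] [0.0, 0.0, 0.29]
[-4.6, 23.4, 0.8] [0.0, 0.0, 0.383]
[-7.1, 28.8, 0.8] [0.0, 0.0, 0.477]
[-10.1, 34.0, 0.8] [0.0, 0.0, 0.571]
[-13.6, 38.9, 0.8] [0.0, 0.0, 0.664]
[-17.5, 43.5, 0.8] [0.0, -0.0, 0.758]
[-21.8, 47.6, 0.8] [0.0, -0.0, 0.852]
[-26.5, 51.3, 0.8] [0.0, -0.0, 0.945]
```

Scaled: 51.3 mm / 500 = 0.1026, 47.6 mm / 500 = 0.0952, 0.945 rad / 3.1416 = 0.3008.

arm_command([
  [[0,0.012,0,0,0,0.0318,1],[-0.0024,0.024,0,0,0,0.0637,1],[-0.0052,0.0354,0,0,0,0.0923,1],[-0.0092,0.0468,0,0,0,0.121,1],[-0.0142,0.0576,0,0,0,0.1528,1],[-0.0202,0.068,0,0,0,0.1814,1],[-0.0272,0.0778,0,0,0,0.2101,1],[-0.035,0.087,0,0,0,0.2419,1],[-0.0436,0.0952,0,0,0,0.2706,1],[-0.053,0.1026,0,0,0,0.3008,1],[-0.053,0.1026,0,0,0,0.3008,1],[-0.053,0.1026,0,0,0,0.3008,1]],
], squeeze=20)

```text
time_s: 8.8
ee_pos: [0.5563, 0.099, 0.2487]
eef_rot: [3.14, 0.0, 1.05]
force: [1.4, -4.6, 2.8]
grip_width: 0.0115
grip_force: 20.0
```

```bash
python3 -c "
from h import *
c=np.array([.524,.044])
o=ctrl.get_obs()['ee_pos'][:2]-c;print(np.hypot(*o),np.degrees(np.arctan2(o[1],o[0])));plan()"
```

```text
0.0637344328165321 59.59177187959752
t 8.8 pos [0.5563 0.099  0.2487] yaw 60.2 F [ 1.4 -4.6  2.8] w 0.0115 q6 0.63
```

Scaled: -120 mm / 500 = -0.24, -112 mm / 500 = -0.224.

arm_command([
  [[0,0,0,0,0,0,0.2],[0,0,0,0,0,0,0.2],[0,0,0,0,0,0,0.2],[0,0,-0.06,0,0,0,0.2],[0,0,-0.14,0,0,0,0.2],[0,0,-0.224,0,0,0,0.2],[0.06,-0.04,-0.224,0,0,0,0.2],[0.12,-0.1,-0.224,0,0,0,0.2],[0.14,-0.18,-0.224,0,0,0,0.2],[0.14,-0.24,-0.224,0,0,0,0.2],[0.14,-0.24,-0.224,0,0,0,0.2],[0.14,-0.24,-0.224,0,0,0,0.2]],
])

```text
time_s: 10.0
ee_pos: [0.4868, 0.2203, 0.3607]
eef_rot: [3.141, -0.0, 1.049]
force: [-0.2, -0.5, 0.5]
grip_width: 0.0372
grip_force: 0.0
```

Run:
```python
from h import *
for n in("scene","top"):
    p,d=cams.camera(n);np.savez(f"{n}2.npz",p=p)
    c=p[165:245,215:325] if n=="top" else p[140:220,220:330]
    cv2.imwrite(f"pics/{n}2.png",cv2.convertScaleAbs(cv2.resize(c,None,fx=7,fy=7,interpolation=cv2.INTER_CUBIC),alpha=1.5))
plan((*sc(12,-130),.36,110),(*sc(12,-130),.180,110))
```

```text
t 10.1 pos [0.4875 0.2196 0.3603] yaw 60.0 F [-0.2  0.1  0.4] w 0.0375 q6 0.88
[-74534.8, 107396.5, 1.2] [-0.0, 0.0, -0.872]
[-74534.8, 107396.5, 181.2] [-0.0, 0.0, -0.872]
```

View pics/top2.png

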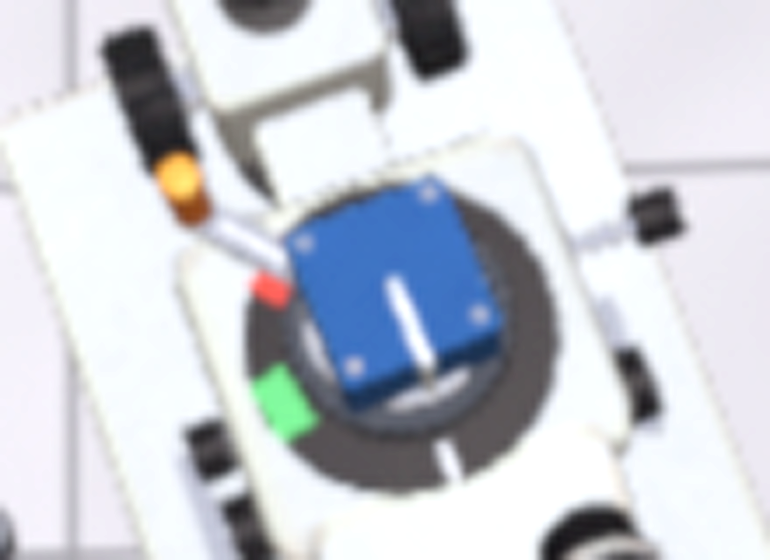

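The lever is now over the red band, with the pin top at (178,177) and the camera unchanged. The green band is fully visible, centred at (284,403). I'll check the angles and plan the rod push.

Run:
```python
from h import *
T=lambda uv,z:onplane("top",crop(uv),z)
c=np.array([.524,.044])
A=lambda w:np.degrees(np.arctan2(w[1]-c[1],w[0]-c[0])).round(2)
w=T((178,177),.276);print("pin",w.round(4),A(w),np.hypot(*(w[:2]-c)))
k=np.load("top2.npz")["p"][165:245,215:325].astype(int)
m=(k[...,1]>k[...,2]+40)&(k[...,1]>k[...,0]+25);ys,xs=np.nonzero(m)
w=onplane("top",(xs.mean()+215,ys.mean()+165),.219);print("green",m.sum(),w.round(4),A(w),"-> yaw",A(w)-100)
k=np.load("top1.npz")["p"][165:245,215:325].astype(int)
m=(k[...,2]>k[...,1]+60)&(k[...,2]>k[...,0]+60)&(np.arange(80)[:,None]<50);ys,xs=np.nonzero(m)
w=onplane("top",(xs.mean()+215,ys.mean()+165),.219);print("red",m.sum(),w.round(4),A(w),"-> yaw",A(w)-40)
plan((*sc(.012,-.13),.36,110),(*sc(.012,-.13),.180,110))
```

```text
pin [0.5568 0.0993 0.276 ] 59.37 0.06430527497914436
green 60 [0.5064 0.0773 0.219 ] 117.88 -> yaw 17.879999999999995
red 32 [0.5415 0.0791 0.219 ] 63.51 -> yaw 23.509999999999998
t 10.1 pos [0.4875 0.2196 0.3603] yaw 60.0 F [-0.2  0.1  0.4] w 0.0375 q6 0.88
[-208.8, 225.8, 0.3] [-0.0, 0.0, -0.872]
[-208.7, 225.8, 180.3] [-0.0, 0.0, -0.872]
```

View pics/scene2.png

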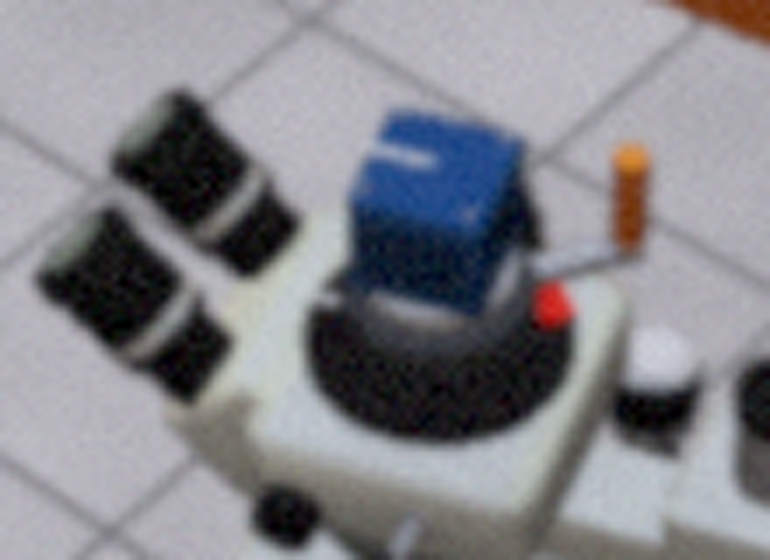

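Scaled: 226 mm / 500 = 0.452, -209 mm / 500 = -0.418, -0.36 rad / 3.1416 = -0.1146.

arm_command([
  [[-0.056,0.06,0,0,0,-0.0382,1],[-0.112,0.12,0,0,0,-0.0764,1],[-0.168,0.18,0,0,0,-0.1146,1],[-0.224,0.24,0,0,0,-0.1528,1],[-0.28,0.3,0,0,0,-0.191,1],[-0.336,0.36,0,0,0,-0.2292,1],[-0.38,0.41,0,0,0,-0.261,1],[-0.418,0.452,0,0,0,-0.2776,1],[-0.418,0.452,0,0,0,-0.2776,1],[-0.418,0.452,0,0,0,-0.2776,1]],
])

```text
time_s: 11.1
ee_pos: [0.5786, -0.0748, 0.3598]
eef_rot: [-3.141, -0.001, 1.917]
force: [-0.1, -0.6, 0.6]
grip_width: 0.0003
grip_force: 0.0
```

```bash
python3 -c "
from h import *
plan((*sc(.012,-.13),.180,110),(*sc(.012,-.10),.180,110),(*sc(.012,-.084),.180,110))"
```

```text
t 11.1 pos [ 0.5786 -0.0748  0.3598] yaw 109.8 F [-0.1 -0.6  0.6] w 0.0003 q6 -0.54
[0.5, 0.6, 179.8] [-0.001, -0.001, -0.003]
[30.5, 0.5, 179.8] [-0.001, -0.001, -0.003]
[46.5, 0.4, 179.9] [-0.001, -0.001, -0.003]
```

Scaled: 179 mm / 500 = 0.358, 155 mm / 500 = 0.31.

arm_command([
  [[0,0,0.08,0,0,0,1],[0,0,0.16,0,0,0,1],[0,0,0.24,0,0,0,1],[0,0,0.31,0,0,0,1],[0,0,0.358,0,0,0,1],[0,0.002,0.358,0,0,0,1],[0.02,0.002,0.358,0,0,0,1],[0.04,0.002,0.358,0,0,0,1],[0.056,0.002,0.358,0,0,0,1],[0.066,0.002,0.358,0,0,0,1],[0.074,0.002,0.358,0,0,0,1],[0.074,0.002,0.358,0,0,0,1]],
])

```text
time_s: 12.3
ee_pos: [0.5667, -0.0384, 0.1819]
eef_rot: [3.141, 0.0, 1.92]
force: [-0.2, -0.1, 0.2]
grip_width: 0.0005
grip_force: 0.0
```

```bash
python3 -c "
from h import *
plan((*sc(.012,-.084),.180,110))"
```

```text
t 12.3 pos [ 0.5667 -0.0384  0.1819] yaw 110.0 F [-0.2 -0.1  0.2] w 0.0005 q6 -0.48
[8.4, -0.9, 1.9] [0.001, 0.0, 0.0]
```

Scaled: 4 mm / 500 = 0.008, 2 mm / 500 = 0.004.

arm_command([
  [[0.004,0,0.002,0,0,0,1],[0.008,0,0.002,0,0,0,1],[0.008,0,0.002,0,0,0,1]],
])

```text
time_s: 12.6
ee_pos: [0.5653, -0.0351, 0.1804]
eef_rot: [-3.142, -0.0, 1.92]
force: [0.9, -0.7, 0.7]
grip_width: 0.0004
grip_force: 0.9
```

Scaled: 4 mm / 500 = 0.008, 2 mm / 500 = 0.004.

arm_command([
  [[0.004,0,0,0,0,0,1],[0.008,0,0,0,0,0,1],[0.008,0,0,0,0,0,1]],
])

```text
time_s: 12.9
ee_pos: [0.5643, -0.0323, 0.1805]
eef_rot: [3.141, 0.002, 1.919]
force: [4.7, -10.0, -0.7]
grip_width: 0.0003
grip_force: 5.5
```

Scaled: 1.5 mm / 500 = 0.003.

arm_command([
  [[0.003,0,0,0,0,0,1],[0.003,0,0,0,0,0,1],[0.003,0,0,0,0,0,1]],
])

```text
time_s: 13.2
ee_pos: [0.5643, -0.0322, 0.1805]
eef_rot: [3.141, 0.005, 1.919]
force: [8.3, -17.4, -2.5]
grip_width: 0.0004
grip_force: 9.9
```

arm_command([
  [[-0.02,0,0,0,0,0,1],[-0.08,0,0,0,0,0,1],[-0.16,0,0,0,0,0,1],[-0.18,0,-0.1,0,0,0,1],[-0.22,0,-0.2,0,0,0,1],[-0.3,0,-0.3,0,0,0,1],[-0.38,0,-0.36,0,0,0,1],[-0.4,0,-0.36,0,0,0,1],[-0.4,0,-0.36,0,0,0,1]],
])

```text
time_s: 14.1
ee_pos: [0.6322, -0.2203, 0.361]
eef_rot: [3.141, 0.0, 1.918]
force: [-0.1, 0.1, -1.2]
grip_width: 0.0006
grip_force: 0.0
```

Run:
```python
from h import *
I=[]
for n in("scene","top"):
    p,d=cams.camera(n);np.savez(f"{n}3.npz",p=p)
    I.append(p)
cv2.imwrite("pics/top3.png",cv2.convertScaleAbs(cv2.resize(I[1][165:245,215:325],None,fx=7,fy=7,interpolation=cv2.INTER_CUBIC),alpha=1.5))
cv2.imwrite("pics/both3.png",np.vstack([I[0][120:330,180:460],I[1][130:340,140:420]]) if 0 else np.hstack([cv2.resize(I[0][120:320,180:380],(400,400)),cv2.resize(I[1][130:330,190:390],(400,400))]))
plan()
# knob centre scope y in both top pictures
for f in("top0","top3"):
    g=np.load(f+".npz")["p"].max(2)[188:203,300:316];ys,xs=np.nonzero(g<60)
    w=onplane("top",(xs.mean()+300,ys.mean()+188),.19)[:2]-[.5245,.044];a=np.radians(20)
    print(f,len(xs),"scope x,y",(np.array([[np.cos(a),np.sin(a)],[-np.sin(a),np.cos(a)]])@w).round(4))
```

```text
t 14.2 pos [ 0.6318 -0.2177  0.3593] yaw 110.0 F [ 0.3  1.  -0.7] w 0.0007 q6 -0.74
top0 36 scope x,y [ 0.0108 -0.0809]
top3 30 scope x,y [ 0.0105 -0.0689]
```

View pics/top3.png

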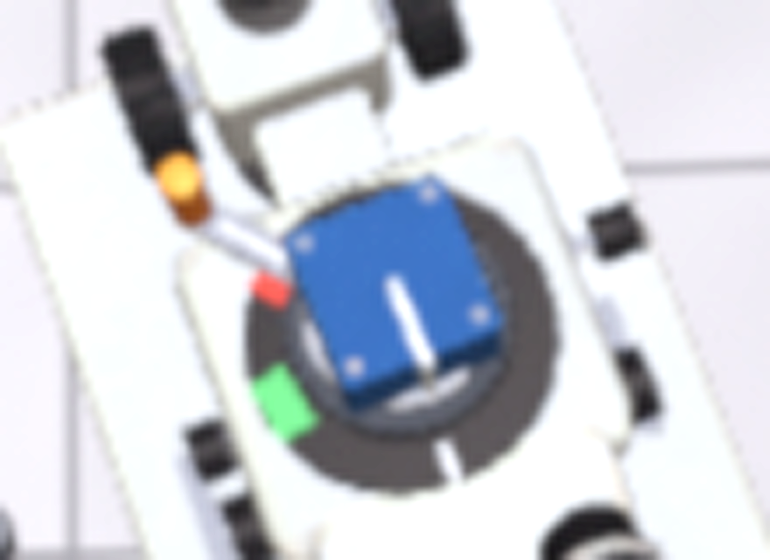

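View pics/both3.png

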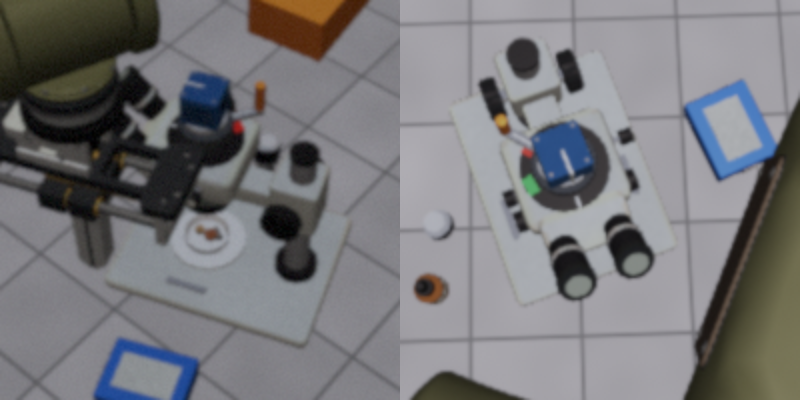

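The rod knob is in: it has moved from (655,215) to (615,232), its centre is 69 mm from the axis, and it met a hard stop. The camera and lever have not moved, and nothing else is disturbed.

```bash
python3 -c "
from station import ctrl
print(ctrl.hand_in())"
```

```text
the job is handed in; nothing more can be done
None
```

The job is handed in: the camera is square to the index mark and the lever is centred on the red lock band (both within about 1° by the images), and the light-path rod is fully in against its stop. The dish and other items were left alone, and it took about 14 s.

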